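# Refill the soil-test reagent caddy

## Task

Gather the four white reagent bottles with coloured caps (purple, green, yellow, red) into the grey caddy for the soil tester, each set down upright, not dropped, on the floor of the well that has the colour of its cap. Leave the two look-alikes, the brown bottle with the purple cap and the white bottle with the white cap, standing where they are.

Things in the scene. Friction and masses are not known exactly. Their poses are not given: they have to be found in the camera images.
- bottle_purple: reagent bottle, white body with a purple cap; loose; upright screw-cap bottle, 90 mm tall: round body 38 mm in diameter up to height 52 mm, then a shoulder and neck, then a round cap 31 mm in diameter from height 62 to 90 mm (a good place to grip from above). About 60 g. Origin: centre of its underside; z up along the bottle
- bottle_green: reagent bottle, white body with a green cap; loose; upright screw-cap bottle, 90 mm tall: round body 38 mm in diameter up to height 52 mm, then a shoulder and neck, then a round cap 31 mm in diameter from height 62 to 90 mm (a good place to grip from above). About 60 g. Origin: centre of its underside; z up along the bottle
- bottle_yellow: reagent bottle, white body with a yellow cap; loose; upright screw-cap bottle, 90 mm tall: round body 38 mm in diameter up to height 52 mm, then a shoulder and neck, then a round cap 31 mm in diameter from height 62 to 90 mm (a good place to grip from above). About 60 g. Origin: centre of its underside; z up along the bottle
- bottle_red: reagent bottle, white body with a red cap; loose; upright screw-cap bottle, 90 mm tall: round body 38 mm in diameter up to height 52 mm, then a shoulder and neck, then a round cap 31 mm in diameter from height 62 to 90 mm (a good place to grip from above). About 60 g. Origin: centre of its underside; z up along the bottle
- brown_bottle: look-alike that stays: dark brown body with a purple cap; loose; upright screw-cap bottle, 90 mm tall: round body 38 mm in diameter up to height 52 mm, then a shoulder and neck, then a round cap 31 mm in diameter from height 62 to 90 mm (a good place to grip from above). About 60 g. Origin: centre of its underside; z up along the bottle
- blank_bottle: look-alike that stays: white body with a white cap; loose; upright screw-cap bottle, 90 mm tall: round body 38 mm in diameter up to height 52 mm, then a shoulder and neck, then a round cap 31 mm in diameter from height 62 to 90 mm (a good place to grip from above). About 60 g. Origin: centre of its underside; z up along the bottle
- well_purple: purple well of the fixed grey caddy (68 x 294 mm, four wells in a row 70 mm apart, order changes): a square purple floor pad, purple tabs on the rim. Origin: centre of the pad's top face, 6 mm above the bench, where the bottle's underside is to stand; z up, y along the row, x across it. Well 56 x 56 mm inside, its rim 30 mm above the pad
- well_green: green well of the fixed grey caddy (68 x 294 mm, four wells in a row 70 mm apart, order changes): a square green floor pad, green tabs on the rim. Origin: centre of the pad's top face, 6 mm above the bench, where the bottle's underside is to stand; z up, y along the row, x across it. Well 56 x 56 mm inside, its rim 30 mm above the pad
- well_yellow: yellow well of the fixed grey caddy (68 x 294 mm, four wells in a row 70 mm apart, order changes): a square yellow floor pad, yellow tabs on the rim. Origin: centre of the pad's top face, 6 mm above the bench, where the bottle's underside is to stand; z up, y along the row, x across it. Well 56 x 56 mm inside, its rim 30 mm above the pad
- well_red: red well of the fixed grey caddy (68 x 294 mm, four wells in a row 70 mm apart, order changes): a square red floor pad, red tabs on the rim. Origin: centre of the pad's top face, 6 mm above the bench, where the bottle's underside is to stand; z up, y along the row, x across it. Well 56 x 56 mm inside, its rim 30 mm above the pad

How it is judged:
By the outcome, as a careful person would: the job done as asked, in the order asked, and still so for the second after the job is handed in, with the robot touching nothing.
It also fails if it takes over 96 s, if anything falls off the work surface, if the arm or the gripper's body presses on something with over 40 N, if the wrist force passes 120 N, or if a joint passes its speed limit or range.

## Robot

A 7-joint arm with a two-finger parallel gripper is mounted at the origin on the work surface. World frame = base frame: x ahead of the robot, y to its left, z up, the work surface at z = 0. Lengths are in m, angles in rad, forces in N, time in s.
With the tool pointing down it reaches from about 0.35 to 0.9 m from the base axis. Payload 8.1 kg.
Tool frame: the origin (TCP) lies midway between the tips of the shut fingers; the grasp point (between the pads) lies ctrl.grip_depth behind it (ctrl.grip_depth is the distance from the TCP to the grasp point, in m); z points along the fingers, y is the line along which they close (so a half turn about z gives the same grasp; the last joint's range is limited). The gripper opens to 92 mm and grips with 3 to 60 N. Pads are 19 mm wide; open, the fingers measure 130 mm over their backs; the gripper's body (75 mm by 190 mm) begins 47 mm behind the grasp point.
Start: joints at [-1.351, 0.434, 0.025, 1.573, -0.012, 1.134, -0.075], TCP at [0.198, 0.593, 0.227] pointing down, gripper open.
Joint ranges: [-2.62, 2.62], [-0.44, 2.09], [-1.27, 1.32], [0.08, 2.57], [-1.32, 4.46], [0.12, 2], [-2.74, 2.74]. Speed limits (rad/s): [2.22, 2.22, 3.01, 3.01, 3.14, 3.14, 3.14].

## Interface

Orientations are given as a rotation vector (axis times angle).
In Python, from rig import ctrl, vision, workorder gives the robot as it stands.
- The arm moves only by the shell command python3 -m inch 'ROWS' [OPENING] [FORCE]. ROWS is JSON, a list of rows, each a list of 6 numbers: the shift along the tool's x, y, z as a fraction of full scale, then the turn, a rotation vector about the tool's x, y, z as a fraction of full scale. In form: [[dx, dy, dz, wx, wy, wz], ...]. A call has 1 to 5 rows; each row shifts and turns the commanded pose from where the row before left it, along the tool's axes as they then stand; what a row does not reach is not made up. Full scale, the value 1, is 400 mm for a shift and 30 degrees for a turn. A row lasts 1/8 s, in which the tool goes at most 62.5 mm and 10.7 degrees, less where a joint would pass 70% of its speed; a pose out of reach is approached as far as the arm can. A call with a number of a shift or a turn outside -1 to 1 is refused whole. A call with a gripper value outside its range is refused whole. OPENING is the closure, from -1 (fully open) to 1 (shut), set as the call begins (- or left out, the last holds). The fingers move at their own pace and stop on an object; FORCE is the grip in N (left out, the last holds). Time passes only in rows, so rows that do not move let the fingers close. It gives the time, the measured TCP pose, the force, the opening and the grip force at its end, in the units of the state.
- ctrl.get_state(): the state, without advancing time (a new reading comes with each control period).
- vision.get_image(name): name is "scene" or "top" or "wrist"; returns a dict with "image" (420x560x3 uint8, blue, green, red), "range_z" (420x560 float32, m along the optical axis (not along the pixel's ray), 0 where there is no reading), "fovy" (degrees; the focal length in pixels is half the picture's height over the tangent of half this angle, whatever the lens; pixels are square), "cx", "cy" (the principal point, pixels), "R" (3x3) and "t" (3): a world point X has camera coordinates R X + t; the wrist camera has in their place "mount" (4x4, takes a point from camera to tool coordinates, whose origin is the TCP and whose axes are the flange's). Camera axes: x right, y down, z forward; pixel columns grow to the right and rows downward; lengths in m; the calibration is good to about 2 mm. A picture is of the moment at which its call begins: read the wrist's pose just before it.
- workorder.job_done(): hands the job in; it is judged then, once.
The state is a dict: "clock": time; "q": joint angles; "qd": joint speeds; "joint_efforts": joint torques, N m; "tool_pos": TCP position; "ee_rot": TCP orientation; "ft_force": force on the tool from outside, world axes, zero at the start; "moment": the same for the moment, N m; "gripper_width": finger opening in m; "finger_force": force on a finger pad.
Only numpy, scipy, OpenCV 4.12 (cv2) and the standard library are available. Lean on these libraries where they do the work, as an engineer would, in place of code of your own. Each camera call takes 0.05 s, during which the arm holds its last target. There are 200 camera calls.

## Working session

There is one attempt and no reset: what is moved stays moved. The work goes in short steps, Python scripts to look and compute and a shell command to move; the robot and the scene stay as the last step left them, time stands still between calls to the robot, and variables do not carry over. Pictures are saved under pics/ and viewed, at most 14 in all, crops included, and the job is handed in when it is done.

```bash
ls; mkdir -p pics; python3 - <<'E'
from rig import ctrl, vision
import cv2,pickle
s=ctrl.get_state();print(s,ctrl.grip_depth)
d={}
for n in("scene","top"):
    d[n]=vision.get_image(n);cv2.imwrite(f"pics/{n}0.png",d[n]["image"])
    print(n,d[n]["fovy"],d[n]["cx"],d[n]["cy"],d[n]["R"],d[n]["t"])
pickle.dump(d,open("d0.pkl","wb"))
E
```

```text
pics
{'clock': 0.0, 'q': array([-1.35061624,  0.43518728,  0.02496035,  1.57411311, -0.01158571,
        1.13400907, -0.07512151]), 'qd': array([-2.77765987e-04,  1.05134528e-03,  5.65604669e-06,  5.82828518e-04,
       -4.30589625e-04, -9.85126222e-04, -1.45164416e-03]), 'joint_efforts': array([ 9.34431523e-05, -6.67835498e+01,  9.85052660e-01, -3.14454710e+01,
       -6.07172563e-02,  4.30680136e-02,  1.41370469e-04]), 'tool_pos': array([0.19813938, 0.59220844, 0.22596082]), 'ee_rot': array([-5.04921424e-01, -3.10064503e+00,  2.46395008e-03]), 'ft_force': array([ 0.77541816, -1.52986152, -0.94382032]), 'moment': array([-0.01779992, -0.03604582,  0.06318365]), 'finger_force': 0.0, 'gripper_width': 0.09167246710334777} 0.0188
scene 57.94605779034694 276.5521349611494 213.23874153389514 [[-0.64338451  0.7653776   0.01592158]
 [ 0.61615937  0.53006862 -0.58255891]
 [-0.45431708 -0.36499915 -0.81263252]] [ 0.3455454  -0.31955657  1.23345673]
top 56.719693769654896 274.7016278244809 207.99587307863558 [[-0.00561413 -0.99997928  0.00315031]
 [-0.97799472  0.00483362 -0.20857365]
 [ 0.2085541  -0.00425195 -0.97800159]] [0.02188767 0.53769497 0.86492468]
```

View pics/top0.png

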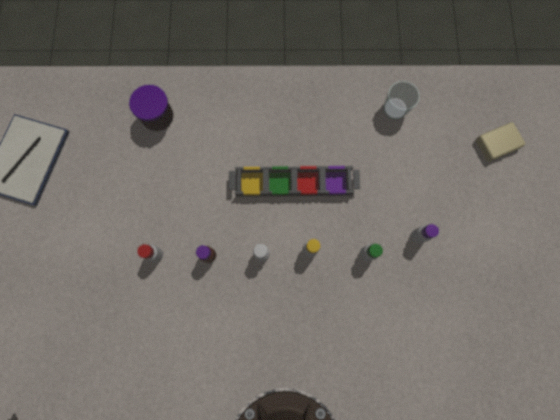

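View pics/scene0.png

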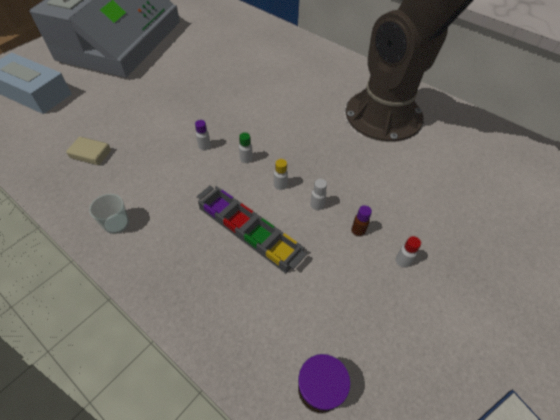

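The top view shows the bottle caps at red (146,251), brown with purple cap (204,253), white (261,251), yellow (313,246), green (375,251) and purple (430,231). The wells are at yellow (251,181), green (279,181), red (307,180) and purple (335,180). The scene view confirms the white-bodied purple bottle is the one at far −y, beside green.

```bash
cat > h.py <<'E'
import numpy as np,cv2
from scipy.spatial.transform import Rotation as Ro
def cloud(d):
    h,w=d["range_z"].shape;f=h/2/np.tan(np.radians(d["fovy"]/2))
    u,v=np.meshgrid(np.arange(w),np.arange(h));z=d["range_z"]
    return np.dstack([(u-d["cx"])/f*z,(v-d["cy"])/f*z,z])
def world(d): return (cloud(d)-d["t"])@d["R"]          # R^T (c-t)
def wristworld(d,s):
    M=np.asarray(d["mount"]);p=cloud(d)@M[:3,:3].T+M[:3,3]
    return p@Ro.from_rotvec(s["ee_rot"]).as_matrix().T+s["tool_pos"]
HUE=dict(red=(172,8),yellow=(18,32),green=(45,80),purple=(120,150))
def mask(img,c):
    H,S,V=cv2.split(cv2.cvtColor(img,cv2.COLOR_BGR2HSV));a,b=HUE[c]
    return ((H>=a)&(H<=b) if a<b else (H>=a)|(H<=b))&(S>110)&(V>50)
def blobs(img,P,c,amin=25):
    n,l,st,ce=cv2.connectedComponentsWithStats(mask(img,c).astype(np.uint8))
    for i in range(1,n):
        if st[i,4]<amin: continue
        p=P[(l==i)&(P[...,2]<2)];p=p[np.isfinite(p).all(1)]
        t=np.percentile(p[:,2],75);q=p[abs(p[:,2]-t)<.008]
        print(c,st[i,4],ce[i].round(),"top pts mid",((q.min(0)+q.max(0))/2).round(4),"med",np.median(q,0).round(4),"ext",np.ptp(q,axis=0).round(3))
E
python3 - <<'E'
import pickle;from h import *
d=pickle.load(open("d0.pkl","rb"))
for n in d:
    P=world(d[n]);print(n)
    for c in HUE: blobs(d[n]["image"],P,c)
    if n=="top":
        for v,u in[(251,261),(300,280)]:print(P[v,u])
        k=(P[...,2]>.06)&(P[...,2]<.5);
        for i in range(1,(r:=cv2.connectedComponentsWithStats(k.astype(np.uint8)))[0]):
            if r[2][i,4]>25: print("tall",r[3][i].round(),np.median(P[r[1]==i],0).round(3),P[r[1]==i].max(0).round(3))
E
```

```text
scene
red 40 [246. 208.] top pts mid [ 0.5837 -0.0619  0.036 ] med [ 0.5841 -0.0613  0.036 ] ext [0.008 0.04  0.007]
red 315 [236. 221.] top pts mid [ 0.6407 -0.067   0.0214] med [ 0.6492 -0.0656  0.0223] ext [0.019 0.047 0.011]
red 198 [413. 244.] top pts mid [0.4369 0.3146 0.0875] med [0.4386 0.3145 0.0895] ext [0.031 0.028 0.011]
yellow 141 [281. 165.] top pts mid [ 0.4472 -0.063   0.0876] med [ 0.4493 -0.062   0.0896] ext [0.03  0.029 0.01 ]
yellow 53 [290. 238.] top pts mid [0.5829 0.0782 0.0357] med [0.5835 0.0794 0.0363] ext [0.009 0.039 0.006]
yellow 414 [279. 252.] top pts mid [0.6182 0.0737 0.0195] med [0.6484 0.0767 0.0209] ext [0.062 0.047 0.015]
green 313 [113.  11.] top pts mid [ 0.3291 -0.9207  0.162 ] med [ 0.3308 -0.9209  0.162 ] ext [0.074 0.045 0.016]
green 87 [244. 138.] top pts mid [ 0.4359 -0.2011  0.0878] med [ 0.4371 -0.2014  0.0888] ext [0.027 0.027 0.01 ]
green 26 [267. 223.] top pts mid [0.5838 0.0087 0.0369] med [0.5838 0.0075 0.0361] ext [0.005 0.035 0.006]
green 308 [257. 236.] top pts mid [0.6489 0.0083 0.0235] med [0.6489 0.0083 0.0257] ext [0.003 0.03
[... 1871 characters left out ...]
 -0.3334  0.0904] ext [0.026 0.028 0.008]
purple 133 [203. 252.] top pts mid [0.4318 0.1797 0.0884] med [0.4315 0.1797 0.0899] ext [0.027 0.026 0.01 ]
[0.43302398 0.05032804 0.08834457]
[0.32434635 0.00737755 0.00066893]
tall [404.  95.] [ 0.824 -0.305  0.072] [ 0.86  -0.262  0.079]
tall [148. 102.] [0.797 0.326 0.084] [0.847 0.374 0.088]
tall [430. 230.] [ 0.478 -0.331  0.09 ] [ 0.493 -0.319  0.094]
tall [313. 245.] [ 0.446 -0.066  0.09 ] [ 0.462 -0.05   0.093]
tall [145. 250.] [0.436 0.309 0.09 ] [0.453 0.327 0.095]
tall [260. 250.] [0.435 0.053 0.09 ] [0.451 0.068 0.095]
tall [374. 250.] [ 0.434 -0.203  0.09 ] [ 0.45  -0.19   0.095]
tall [203. 251.] [0.433 0.18  0.09 ] [0.45  0.195 0.094]
```

```bash
cat > to.py <<'E'
import sys;from rig import ctrl;from h import *
s=ctrl.get_state();R=Ro.from_rotvec(s["ee_rot"]).as_matrix()
t=np.array(list(map(float,sys.argv[1:4])));D=np.array([[0,1,0],[1,0,0],[0,0,-1.]])
print("clk",s["clock"].__round__(2),"pos",s["tool_pos"].round(4),"w",round(s["gripper_width"],4),"ff",round(s["finger_force"],1),"q",s["q"].round(2))
print("shift units",(R.T@(t-s["tool_pos"])/.4).round(3),"turn units",(np.degrees(Ro.from_matrix(R.T@D).as_rotvec())/30).round(3))
E
python3 -m inch '[[0,0,0,0,0,0.34],[0,0,0,0,0,0.34],[0,0,0,0,0,0.34],[0,0,0,0,0,0.34],[0,0,0,0,0,0.34]]' -1 20
python3 -m inch '[[0,0,0,0,0,0.34],[0,0,0,0,0,0.34],[0,0,0,0,0,0],[0,0,0,0,0,0]]'
python3 to.py 0.479 -0.332 0.18
```

```text
clock: 0.72
tool_pos: [0.1982, 0.5924, 0.2263]
ee_rot: [1.798, 2.576, -0.001]
ft_force: [-0.1, 0.4, -0.0]
gripper_width: 0.0917
finger_force: 0.0
clock: 1.23
tool_pos: [0.1981, 0.5926, 0.2265]
ee_rot: [2.215, 2.228, -0.0]
ft_force: [-0.1, -0.6, -0.6]
gripper_width: 0.0919
finger_force: 0.0
clk 1.23 pos [0.1981 0.5926 0.2265] w 0.0919 ff 0.0 q [-1.54  0.44  0.31  1.59 -0.14  1.13 -1.2 ]
shift units [-2.316  0.688  0.117] turn units [-0.     0.001  0.011]
```

```bash
python3 -m inch '[[-0.04,0.12,0,0,0,0],[-0.04,0.12,0,0,0,0],[-0.04,0.12,0,0,0,0],[-0.04,0.12,0,0,0,0],[-0.04,0.12,0,0,0,0]]' >/dev/null
python3 -m inch '[[-0.11,0.05,0,0,0,0],[-0.12,0.03,0,0,0,0],[-0.12,0,0,0,0,0],[-0.12,0,0,0,0,0],[-0.12,0,0,0,0,0]]'
python3 to.py 0.479 -0.332 0.18
```

```text
clock: 2.48
tool_pos: [0.4708, 0.2755, 0.2268]
ee_rot: [-2.216, -2.227, -0.0]
ft_force: [0.9, -0.2, 1.2]
gripper_width: 0.0917
finger_force: 0.0
clk 2.48 pos [0.4708 0.2755 0.2268] w 0.0917 ff 0.0 q [-0.93  0.31  0.4   1.79 -0.14  1.06 -0.48]
shift units [-1.519  0.013  0.117] turn units [ 0.    -0.     0.009]
```

```bash
python3 -m inch '[[-0.12,0,0,0,0,0],[-0.12,0,0,0,0,0],[-0.12,0,0,0,0,0],[-0.12,0,0,0,0,0],[-0.12,0,0,0,0,0]]' >/dev/null
python3 -m inch '[[-0.12,0,0,0,0,0],[-0.12,0,0,0,0,0],[-0.12,0,0,0,0,0],[-0.12,0,0,0,0,0],[-0.12,0,0,0,0,0]]' >/dev/null
python3 -m inch '[[-0.12,0,0.03,0,0,0],[-0.1,0.013,0.04,0,0,0],[-0.07,0,0.04,0,0,0],[0,0,0,0,0,0],[0,0,0,0,0,0]]'
cat > wr.py <<'E'
import sys;from rig import ctrl,vision;from h import *
s=ctrl.get_state();d=vision.get_image("wrist");P=wristworld(d,s)
for c in sys.argv[2:]: blobs(d["image"],P,c,100)
cv2.imwrite(f"pics/{sys.argv[1]}.png",d["image"])
E
python3 to.py 0.479 -0.332 0.18; python3 wr.py w1 purple
```

```text
clock: 4.35
tool_pos: [0.4772, -0.3182, 0.1828]
ee_rot: [-2.217, -2.225, -0.001]
ft_force: [0.8, 0.1, -0.1]
gripper_width: 0.0918
finger_force: 0.0
clk 4.35 pos [ 0.4772 -0.3182  0.1828] w 0.0918 ff 0.0 q [ 0.05  0.44  0.63  1.8  -0.3   1.01  0.8 ]
shift units [-0.034  0.004  0.007] turn units [-0.    -0.001  0.006]
purple 1099 [286. 227.] top pts mid [ 0.4787 -0.3338  0.0869] med [ 0.4786 -0.3331  0.0897] ext [0.03  0.029 0.009]
```

View pics/w1.png

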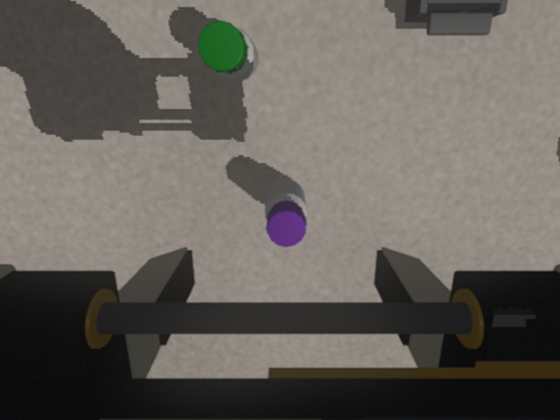

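The wrist view shows the purple cap at (286,227), between the open fingers, with green at (222,46). The position agrees with the top camera.

```bash
python3 -m inch '[[-0.038,0.004,0,0,0,0],[0,0,0.1,0,0,0],[0,0,0.1,0,0,0],[0,0,0.06,0,0,0],[0,0,0.035,0,0,0]]' >/dev/null
python3 -m inch '[[0,0,0,0,0,0],[0,0,0,0,0,0]]' ; python3 to.py 0.479 -0.3335 0.064
python3 -m inch '[[0,0,0,0,0,0],[0,0,0,0,0,0],[0,0,0,0,0,0],[0,0,0,0,0,0],[0,0,0,0,0,0]]' 1 20
python3 -m inch '[[0,0,-0.04,0,0,0],[0,0,-0.1,0,0,0],[0,0,-0.1,0,0,0],[0,0,-0.06,0,0,0],[0,0,0,0,0,0]]'
python3 to.py 0.616 -0.133 0.18
```

```text
clock: 5.28
tool_pos: [0.4794, -0.3346, 0.0658]
ee_rot: [2.218, 2.222, 0.001]
ft_force: [0.4, 0.6, -0.1]
gripper_width: 0.092
finger_force: 0.0
clk 5.28 pos [ 0.4794 -0.3346  0.0658] w 0.092 ff 0.0 q [ 0.15  0.6   0.54  1.88 -0.42  0.78  0.92]
shift units [ 0.003 -0.001  0.004] turn units [0.003 0.002 0.004]
clock: 5.9
tool_pos: [0.4787, -0.334, 0.0647]
ee_rot: [-2.219, -2.223, -0.0]
ft_force: [-0.1, -0.1, 0.6]
gripper_width: 0.0464
finger_force: 0.0
clock: 6.52
tool_pos: [0.4797, -0.335, 0.1876]
ee_rot: [2.217, 2.22, 0.002]
ft_force: [0.2, -0.3, 0.2]
gripper_width: 0.0008
finger_force: 0.0
clk 6.53 pos [ 0.4797 -0.335   0.1876] w 0.0008 ff 0.0 q [ 0.07  0.45  0.64  1.77 -0.31  1.02  0.82]
shift units [0.504 0.341 0.02 ] turn units [0.008 0.004 0.003]
```

The fingers were only half closed when I lifted, so they left without the cap. I'll open again, check the bottle still stands, and wait longer this time.

```bash

for i in 1 2; do python3 -m inch '[[0,0,0,0,0,0],[0,0,0,0,0,0],[0,0,0,0,0,0],[0,0,0,0,0,0],[0,0,0,0,0,0]]' -1 20; done
python3 to.py 0.479 -0.3335 0.064;python3 wr.py w2 purple green
```

```text
clock: 7.15
tool_pos: [0.4786, -0.334, 0.1845]
ee_rot: [-2.219, -2.223, 0.0]
ft_force: [0.2, -1.5, 0.1]
gripper_width: 0.0459
finger_force: 0.0
clock: 7.78
tool_pos: [0.4787, -0.3339, 0.1847]
ee_rot: [-2.219, -2.223, -0.0]
ft_force: [-0.3, -0.2, 0.6]
gripper_width: 0.091
finger_force: 0.0
clk 7.78 pos [ 0.4787 -0.3339  0.1847] w 0.091 ff 0.0 q [ 0.07  0.45  0.64  1.77 -0.31  1.02  0.82]
shift units [0.001 0.001 0.302] turn units [ 0.    -0.     0.003]
purple 1126 [284. 208.] top pts mid [ 0.4786 -0.3346  0.087 ] med [ 0.4786 -0.3334  0.0897] ext [0.029 0.029 0.009]
green 1975 [219.  23.] top pts mid [ 0.4349 -0.2068  0.0871] med [ 0.4354 -0.206   0.0896] ext [0.03  0.027 0.01 ]
```

```bash
python3 -m inch '[[0,0,0.1,0,0,0],[0,0,0.1,0,0,0],[0,0,0.07,0,0,0],[0,0,0.032,0,0,0],[0,0,0,0,0,0]]' >/dev/null
python3 -m inch '[[0,0,0,0,0,0],[0,0,0,0,0,0],[0,0,0,0,0,0],[0,0,0,0,0,0],[0,0,0,0,0,0]]' 1 20 >/dev/null
python3 -m inch '[[0,0,0,0,0,0],[0,0,0,0,0,0],[0,0,0,0,0,0],[0,0,0,0,0,0],[0,0,0,0,0,0]]'
python3 to.py 0.616 -0.133 0.18
```

```text
clock: 9.7
tool_pos: [0.4787, -0.334, 0.0639]
ee_rot: [-2.219, -2.223, -0.0]
ft_force: [-0.2, 0.2, -1.1]
gripper_width: 0.0309
finger_force: 20.0
clk 9.7 pos [ 0.4787 -0.334   0.0639] w 0.0309 ff 20.0 q [ 0.14  0.6   0.55  1.88 -0.43  0.78  0.92]
shift units [ 0.502  0.344 -0.29 ] turn units [-0.    -0.     0.003]
```

```bash
python3 -m inch '[[0,0,-0.06,0,0,0],[0,0,-0.1,0,0,0],[0,0,-0.1,0,0,0],[0.05,0.04,-0.03,0,0,0],[0.1,0.07,0,0,0,0]]' >/dev/null
python3 -m inch '[[0.1,0.07,0,0,0,0],[0.1,0.07,0,0,0,0],[0.1,0.07,0,0,0,0],[0.05,0.024,0,0,0,0],[0,0,0,0,0,0]]' 
python3 -m inch '[[0,0,0,0,0,0],[0,0,0,0,0,0]]' >/dev/null
python3 to.py 0.616 -0.133 0.067; python3 wr.py w3 purple red green yellow
```

```text
clock: 10.95
tool_pos: [0.6162, -0.132, 0.1795]
ee_rot: [-2.216, -2.226, 0.0]
ft_force: [0.1, -0.3, -0.6]
gripper_width: 0.0307
finger_force: 20.0
clk 11.2 pos [ 0.6151 -0.1358  0.1802] w 0.0304 ff 20.0 q [-0.27  0.53  0.61  1.65 -0.34  1.06  0.44]
shift units [0.007 0.002 0.283] turn units [ 0.     0.001 -0.002]
purple 2531 [284. 178.] top pts mid [ 0.6151 -0.1341  0.0057] med [ 0.615  -0.1311  0.0058] ext [0.055 0.05  0.005]
purple 349 [319. 186.] top pts mid [ 0.6461 -0.132   0.0367] med [ 0.6461 -0.1311  0.0366] ext [0.007 0.04  0.004]
purple 331 [250. 188.] top pts mid [ 0.5843 -0.1323  0.0368] med [ 0.5844 -0.1328  0.0366] ext [0.007 0.039 0.004]
purple 3545 [284. 275.] top pts mid [ 0.6149 -0.13    0.2032] med [ 0.6149 -0.1295  0.2058] ext [0.03 0.02 0.01]
red 3896 [284. 103.] top pts mid [ 0.6147 -0.062   0.0061] med [ 0.6151 -0.0608  0.0058] ext [0.056 0.056 0.007]
red 441 [247. 105.] top pts mid [ 0.584  -0.0624  0.034 ] med [ 0.584  -0.0615  0.0365] ext [0.007 0.039 0.01 ]
red 479 [321. 105.] top pts mid [ 0.6458 -0.0621  0.0367] med [ 0.6456 -0.0616  0.0366] ext [0.008 0.
[... 212 characters left out ...]
55 0.039 0.006]
green 354 [323.  19.] top pts mid [0.6455 0.0019 0.0368] med [0.6454 0.0024 0.0366] ext [0.007 0.027 0.005]
green 1285 [ 70. 286.] top pts mid [ 0.4356 -0.2022  0.0868] med [ 0.4375 -0.2023  0.0895] ext [0.03  0.026 0.01 ]
yellow 2426 [ 50. 112.] top pts mid [ 0.4469 -0.0649  0.087 ] med [ 0.4487 -0.0643  0.0894] ext [0.03  0.031 0.01 ]
yellow 446 [217. 320.] top pts mid [ 0.5976 -0.1094  0.2627] med [ 0.5979 -0.1059  0.2643] ext [0.002 0.018 0.01 ]
yellow 445 [352. 320.] top pts mid [ 0.6319 -0.108   0.2632] med [ 0.6317 -0.1057  0.2648] ext [0.001 0.015 0.01 ]
yellow 4333 [328. 371.] top pts mid [ 0.6203 -0.1133  0.2732] med [ 0.6306 -0.1137  0.2727] ext [0.08  0.009 0.013]
```

View pics/w3.png

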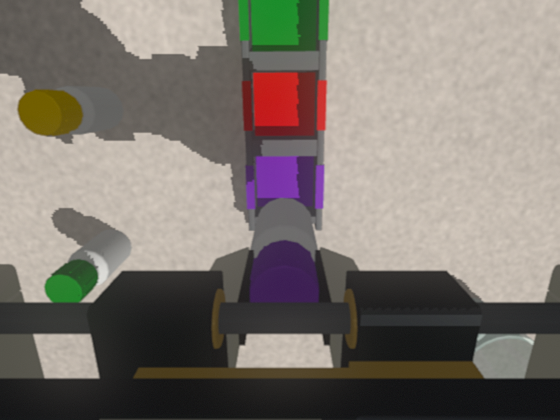

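The picture shows the bottle hanging upright over the purple well, with the tabs at (250,188) and (319,186). The wells are at x=0.615 and y = −0.132, −0.062, 0.008 and 0.078.

```bash
python3 -m inch '[[0.009,0,0.06,0,0,0],[0,0,0.1,0,0,0],[0,0,0.07,0,0,0],[0,0,0.03,0,0,0],[0,0,0.008,0,0,0]]' >/dev/null
python3 -m inch '[[0,0,0,0,0,0],[0,0,0.004,0,0,0],[0,0,0,0,0,0]]'
python3 to.py 0.615 -0.132 0.07
```

```text
clock: 12.25
tool_pos: [0.6163, -0.1301, 0.0717]
ee_rot: [2.219, 2.223, 0.001]
ft_force: [0.0, -0.3, -0.2]
gripper_width: 0.0303
finger_force: 20.0
clk 12.25 pos [ 0.6163 -0.1301  0.0717] w 0.0303 ff 20.0 q [-0.23  0.65  0.54  1.75 -0.42  0.86  0.5 ]
shift units [-0.005 -0.003  0.004] turn units [ 0.002 -0.     0.004]
```

```bash
python3 -m inch '[[0,0,0.003,0,0,0],[0,0,0,0,0,0],[0,0,0,0,0,0]]'
python3 -m inch '[[0,0,0.002,0,0,0],[0,0,0,0,0,0],[0,0,0,0,0,0]]'
```

```text
clock: 12.62
tool_pos: [0.6159, -0.1302, 0.0699]
ee_rot: [-2.219, -2.223, 0.0]
ft_force: [0.3, -0.2, -0.8]
gripper_width: 0.0304
finger_force: 20.0
clock: 13.0
tool_pos: [0.6161, -0.1302, 0.0698]
ee_rot: [2.219, 2.223, 0.001]
ft_force: [-2.4, 0.8, 7.0]
gripper_width: 0.0306
finger_force: 20.0
```

Contact shows as 7 N at z=0.0698, so I'll release here, lift and move to green.

```bash
python3 -m inch '[[0,0,0,0,0,0],[0,0,0,0,0,0],[0,0,0,0,0,0],[0,0,0,0,0,0],[0,0,0,0,0,0]]' -0.5 20
python3 -m inch '[[0,0,-0.02,0,0,0],[0,0,-0.07,0,0,0],[0,0,-0.1,0,0,0],[0,0,-0.09,0,0,0],[-0.03,-0.06,0,0,0,0]]' >/dev/null
python3 -m inch '[[-0.05,-0.1,0,0,0,0],[-0.05,-0.12,0,0,0,0],[-0.05,-0.12,0,0,0,0],[0,-0.05,0,0,0,0],[0,0,0,0,0,0]]' 
python3 -m inch '[[0,0,0,0,0,0]]' >/dev/null
python3 to.py 0.4355 -0.203 0.064; python3 wr.py w4 green purple
```

```text
clock: 13.62
tool_pos: [0.6159, -0.1302, 0.0691]
ee_rot: [-2.22, -2.223, 0.0]
ft_force: [0.9, -0.1, -0.5]
gripper_width: 0.0683
finger_force: 0.0
clock: 14.88
tool_pos: [0.4349, -0.2028, 0.1818]
ee_rot: [-2.222, -2.221, -0.002]
ft_force: [0.6, 0.7, -0.0]
gripper_width: 0.0692
finger_force: 0.0
clk 15.0 pos [ 0.4373 -0.2022  0.1816] w 0.0692 ff 0.0 q [-0.22  0.28  0.68  2.01 -0.22  0.92  0.58]
shift units [-0.002 -0.005  0.294] turn units [0.003 0.    0.005]
green 1123 [281. 211.] top pts mid [ 0.4351 -0.2043  0.0871] med [ 0.435  -0.2037  0.0897] ext [0.029 0.029 0.01 ]
purple 1554 [468. 107.] top pts mid [ 0.5839 -0.1325  0.0334] med [ 0.5822 -0.131   0.0363] ext [0.009 0.04  0.011]
purple 2297 [533. 111.] top pts mid [ 0.6126 -0.1304  0.0931] med [ 0.6106 -0.131   0.0956] ext [0.027 0.031 0.01 ]
```

```bash
python3 -m inch '[[-0.004,-0.005,0.09,0,0,0],[0,0,0.1,0,0,0],[0,0,0.07,0,0,0],[0,0,0.034,0,0,0],[0,0,0,0,0,0]]' >/dev/null
python3 -m inch '[[0,0,0,0,0,0],[0,0,0,0,0,0],[0,0,0,0,0,0],[0,0,0,0,0,0],[0,0,0,0,0,0]]' 1 20 >/dev/null
python3 -m inch '[[0,0,0,0,0,0],[0,0,0,0,0,0],[0,0,0,0,0,0]]'
python3 to.py 0.615 0.008 0.18
```

```text
clock: 16.68
tool_pos: [0.4343, -0.2041, 0.0637]
ee_rot: [2.219, 2.223, 0.0]
ft_force: [-0.2, 0.0, 5.9]
gripper_width: 0.0302
finger_force: 20.0
clk 16.68 pos [ 0.4343 -0.2041  0.0637] w 0.0302 ff 20.0 q [-0.09  0.46  0.56  2.13 -0.41  0.65  0.75]
shift units [ 0.529  0.453 -0.291] turn units [ 0.001 -0.     0.003]
```

```bash
python3 -m inch '[[0,0,-0.06,0,0,0],[0,0,-0.1,0,0,0],[0,0,-0.1,0,0,0],[0.06,0.04,-0.03,0,0,0],[0.1,0.09,0,0,0,0]]' >/dev/null
python3 -m inch '[[0.1,0.09,0,0,0,0],[0.1,0.09,0,0,0,0],[0.1,0.09,0,0,0,0],[0.07,0.053,0,0,0,0],[0,0,0,0,0,0]]' >/dev/null
python3 -m inch '[[0,0,0,0,0,0],[0,0,0,0,0,0]]' >/dev/null
python3 to.py 0.615 0.008 0.07;python3 wr.py w5 purple green | awk '$2>200'
```

```text
clk 18.18 pos [0.6142 0.0068 0.1796] w 0.0304 ff 20.0 q [-0.51  0.5   0.61  1.7  -0.33  1.05  0.21]
shift units [0.003 0.002 0.274] turn units [-0.001  0.001 -0.001]
purple 1114 [286. 351.] top pts mid [ 0.6161 -0.1242  0.0926] med [ 0.6156 -0.1232  0.0954] ext [0.03  0.019 0.01 ]
green 2367 [284. 180.] top pts mid [0.6141 0.0051 0.006 ] med [0.614  0.0095 0.0057] ext [0.055 0.049 0.005]
green 313 [250. 191.] top pts mid [0.5834 0.0076 0.0343] med [0.5836 0.0068 0.0365] ext [0.007 0.039 0.008]
green 332 [319. 189.] top pts mid [0.6453 0.0081 0.037 ] med [0.6452 0.0083 0.0366] ext [0.007 0.04  0.004]
green 3477 [284. 275.] top pts mid [0.6139 0.0128 0.2025] med [0.6136 0.013  0.2053] ext [0.03  0.019 0.01 ]
```

```bash
python3 -m inch '[[0.003,0,0.06,0,0,0],[0,0,0.1,0,0,0],[0,0,0.07,0,0,0],[0,0,0.03,0,0,0],[0,0,0.01,0,0,0]]' >/dev/null
python3 -m inch '[[0,0,0.003,0,0,0],[0,0,0,0,0,0],[0,0,0,0,0,0]]'
python3 -m inch '[[0,0,0.002,0,0,0],[0,0,0,0,0,0]]'
```

```text
clock: 19.23
tool_pos: [0.6153, 0.0095, 0.071]
ee_rot: [2.219, 2.223, 0.001]
ft_force: [-0.0, 0.0, 0.2]
gripper_width: 0.0306
finger_force: 20.0
clock: 19.48
tool_pos: [0.6152, 0.0095, 0.0698]
ee_rot: [2.219, 2.223, 0.001]
ft_force: [1.5, -0.6, 1.3]
gripper_width: 0.0308
finger_force: 20.0
```

```bash
python3 -m inch '[[0,0,0.001,0,0,0],[0,0,0,0,0,0]]'
python3 -m inch '[[0,0,0,0,0,0],[0,0,0,0,0,0],[0,0,0,0,0,0],[0,0,0,0,0,0],[0,0,0,0,0,0]]' -0.5 20
python3 -m inch '[[0,0,-0.02,0,0,0],[0,0,-0.07,0,0,0],[0,0,-0.1,0,0,0],[0,0,-0.09,0,0,0],[-0.03,-0.06,0,0,0,0]]' >/dev/null
python3 -m inch '[[-0.05,-0.1,0,0,0,0],[-0.05,-0.12,0,0,0,0],[-0.05,-0.1,0,0,0,0],[0,-0.04,0,0,0,0],[0,0,0,0,0,0]]' >/dev/null
python3 -m inch '[[0,0,0,0,0,0]]' >/dev/null
python3 to.py 0.4465 -0.0645 0.064; python3 wr.py w6 yellow green|awk '$2>500'
```

```text
clock: 19.73
tool_pos: [0.6153, 0.0095, 0.0697]
ee_rot: [2.219, 2.223, 0.001]
ft_force: [-0.9, 0.9, 6.4]
gripper_width: 0.0306
finger_force: 20.0
clock: 20.35
tool_pos: [0.6149, 0.0094, 0.0691]
ee_rot: [-2.219, -2.223, 0.0]
ft_force: [0.9, 0.2, 0.9]
gripper_width: 0.0683
finger_force: 0.0
clk 21.73 pos [ 0.4486 -0.0622  0.1815] w 0.0687 ff 0.0 q [-0.55  0.22  0.68  2.08 -0.18  0.9   0.24]
shift units [-0.006 -0.006  0.294] turn units [0.003 0.    0.006]
yellow 3745 [476.  27.] top pts mid [0.5794 0.0756 0.0197] med [0.5791 0.0757 0.0211] ext [0.002 0.037 0.012]
yellow 1460 [280. 209.] top pts mid [ 0.446  -0.0646  0.087 ] med [ 0.4455 -0.0634  0.0897] ext [0.03  0.031 0.01 ]
yellow 734 [142. 319.] top pts mid [ 0.4118 -0.0353  0.2639] med [ 0.412  -0.0329  0.2652] ext [0.002 0.016 0.01 ]
yellow 754 [426. 319.] top pts mid [ 0.4842 -0.0342  0.2642] med [ 0.484  -0.0323  0.2656] ext [0.002 0.016 0.01 ]
yellow 3996 [413. 371.] top pts mid [ 0.4733 -0.0399  0.2736] med [ 0.4829 -0.04    0.2742] ext [0.08  0.003 0.007]
green 1471 [456. 107.] top pts mid [0.5829 0.0076 0.0337] med [0.5817 0.0089 0.0363] ext [0.009 0.04  0.011]
green 2443 [520. 112.] top pts mid [0.6142 0.0091 0.0931] med [0.6121 0.0091 0.0957] ext [0.033 0.031 0.01 ]
```

```bash
python3 -m inch '[[-0.006,-0.006,0.09,0,0,0],[0,0,0.1,0,0,0],[0,0,0.07,0,0,0],[0,0,0.034,0,0,0],[0,0,0,0,0,0]]' >/dev/null
python3 -m inch '[[0,0,0,0,0,0],[0,0,0,0,0,0],[0,0,0,0,0,0],[0,0,0,0,0,0],[0,0,0,0,0,0]]' 1 20 >/dev/null
python3 -m inch '[[0,0,0,0,0,0],[0,0,0,0,0,0],[0,0,0,0,0,0]]'
python3 to.py 0.615 0.078 0.18
python3 -m inch '[[0,0,-0.06,0,0,0],[0,0,-0.1,0,0,0],[0,0,-0.1,0,0,0],[0.05,0.04,-0.03,0,0,0],[0.07,0.09,0,0,0,0]]' >/dev/null
python3 -m inch '[[0.07,0.09,0,0,0,0],[0.07,0.09,0,0,0,0],[0.06,0.08,0,0,0,0],[0.036,0.032,0,0,0,0],[0,0,0,0,0,0]]' >/dev/null
python3 -m inch '[[0,0,0,0,0,0],[0,0,0,0,0,0]]' >/dev/null
python3 to.py 0.615 0.078 0.07;python3 wr.py w7 yellow green | awk '$2>200'
```

```text
clock: 23.4
tool_pos: [0.4449, -0.0653, 0.0637]
ee_rot: [2.219, 2.223, 0.001]
ft_force: [0.2, 0.5, 5.5]
gripper_width: 0.0306
finger_force: 20.0
clk 23.4 pos [ 0.4449 -0.0653  0.0637] w 0.0306 ff 20.0 q [-0.4   0.42  0.56  2.2  -0.39  0.61  0.45]
shift units [ 0.357  0.426 -0.291] turn units [ 0.001 -0.     0.003]
clk 24.9 pos [0.6124 0.0762 0.1798] w 0.0303 ff 20.0 q [-0.63  0.51  0.62  1.69 -0.34  1.05  0.11]
shift units [0.005 0.007 0.275] turn units [-0. -0.  0.]
yellow 2516 [286. 180.] top pts mid [0.6138 0.075  0.0075] med [0.6142 0.0792 0.0058] ext [0.056 0.05  0.01 ]
yellow 404 [252. 190.] top pts mid [0.5826 0.0775 0.0366] med [0.5828 0.0773 0.0365] ext [0.007 0.041 0.004]
yellow 401 [320. 188.] top pts mid [0.6448 0.0781 0.0339] med [0.6447 0.0783 0.0366] ext [0.008 0.04  0.01 ]
yellow 3800 [284. 274.] top pts mid [0.612  0.0822 0.2028] med [0.6117 0.0827 0.2056] ext [0.031 0.02  0.01 ]
yellow 458 [217. 319.] top pts mid [0.595  0.1036 0.2625] med [0.5952 0.1061 0.2641] ext [0.001 0.016 0.01 ]
yellow 460 [352. 319.] top pts mid [0.6292 0.1043 0.2627] med [0.629  0.1064 0.2643] ext [0.002 0.015 0.01 ]
yellow 4259 [329. 371.] top pts mid [0.6176 0.0975 0.2705] med [0.6279 0.0982 0.2723] ext [0.08  0.005 0.01 ]
```

Well centre measured at (0.614, 0.078). Lowering now.

```bash
python3 -m inch '[[0.005,0.005,0.06,0,0,0],[0,0,0.1,0,0,0],[0,0,0.07,0,0,0],[0,0,0.03,0,0,0],[0,0,0.01,0,0,0]]' >/dev/null
python3 -m inch '[[0,0,0.004,0,0,0],[0,0,0,0,0,0],[0,0,0,0,0,0]]'
python3 -m inch '[[0,0,0.002,0,0,0],[0,0,0,0,0,0]]'
```

```text
clock: 25.95
tool_pos: [0.6156, 0.0795, 0.0706]
ee_rot: [2.219, 2.223, 0.002]
ft_force: [0.8, -0.2, -1.4]
gripper_width: 0.0301
finger_force: 20.0
clock: 26.2
tool_pos: [0.6156, 0.0795, 0.0697]
ee_rot: [2.219, 2.223, 0.001]
ft_force: [-0.6, 0.1, 5.4]
gripper_width: 0.0304
finger_force: 20.0
```

```bash

python3 -m inch '[[0,0,0,0,0,0],[0,0,0,0,0,0],[0,0,0,0,0,0],[0,0,0,0,0,0],[0,0,0,0,0,0]]' -0.5 20
python3 -m inch '[[0,0,-0.02,0,0,0],[0,0,-0.07,0,0,0],[0,0,-0.1,0,0,0],[0,0,-0.09,0,0,0],[0.06,-0.05,0,0,0,0]]' >/dev/null
python3 -m inch '[[0.1,-0.08,0,0,0,0],[0.11,-0.09,0,0,0,0],[0.11,-0.09,0,0,0,0],[0.11,-0.08,0,0,0,0],[0.09,-0.05,0,0,0,0]]' >/dev/null
python3 -m inch '[[0,0,0,0,0,0],[0,0,0,0,0,0]]' >/dev/null
python3 to.py 0.436 0.313 0.064; python3 wr.py w8 red yellow|awk '$2>300'
```

```text
clock: 26.82
tool_pos: [0.6152, 0.0794, 0.0691]
ee_rot: [-2.219, -2.223, 0.0]
ft_force: [0.1, 0.0, 0.3]
gripper_width: 0.0685
finger_force: 0.0
clk 28.32 pos [0.4392 0.3106 0.1816] w 0.0688 ff 0.0 q [-1.18  0.37  0.62  1.88 -0.26  0.97 -0.44]
shift units [ 0.006 -0.008  0.294] turn units [0.001 0.    0.003]
red 1427 [279. 201.] top pts mid [0.4355 0.3144 0.087 ] med [0.4353 0.3155 0.0897] ext [0.03 0.03 0.01]
yellow 715 [142. 319.] top pts mid [0.4025 0.3379 0.2639] med [0.4028 0.3402 0.2651] ext [0.002 0.016 0.01 ]
yellow 724 [426. 318.] top pts mid [0.4751 0.3385 0.2641] med [0.4747 0.3406 0.2656] ext [0.002 0.015 0.01 ]
yellow 3977 [413. 371.] top pts mid [0.4639 0.3327 0.2736] med [0.4738 0.3327 0.2741] ext [0.08  0.003 0.008]
```

```bash
python3 -m inch '[[0.009,-0.0085,0.09,0,0,0],[0,0,0.1,0,0,0],[0,0,0.07,0,0,0],[0,0,0.034,0,0,0],[0,0,0,0,0,0]]' >/dev/null
python3 -m inch '[[0,0,0,0,0,0],[0,0,0,0,0,0],[0,0,0,0,0,0],[0,0,0,0,0,0],[0,0,0,0,0,0]]' 1 20 >/dev/null
python3 -m inch '[[0,0,0,0,0,0],[0,0,0,0,0,0],[0,0,0,0,0,0]]'
python3 to.py 0.615 -0.062 0.2
python3 -m inch '[[0,0,-0.06,0,0,0],[0,0,-0.1,0,0,0],[0,0,-0.1,0,0,0],[0,0,-0.08,0,0,0],[-0.05,0.03,0,0,0,0]]' >/dev/null
python3 -m inch '[[-0.1,0.05,0,0,0,0],[-0.11,0.06,0,0,0,0],[-0.11,0.06,0,0,0,0],[-0.11,0.06,0,0,0,0],[-0.11,0.05,0,0,0,0]]' >/dev/null
python3 -m inch '[[-0.11,0.05,0,0,0,0],[-0.11,0.05,0,0,0,0],[-0.09,0.03,0,0,0,0],[-0.04,0,0,0,0,0],[0,0,0,0,0,0]]' >/dev/null
python3 -m inch '[[0,0,0,0,0,0],[0,0,0,0,0,0]]' >/dev/null
python3 to.py 0.615 -0.062 0.07;python3 wr.py w9 red green | awk '$2>200'
```

```text
clock: 30.0
tool_pos: [0.4355, 0.3149, 0.0638]
ee_rot: [-2.219, -2.223, -0.001]
ft_force: [-0.6, 0.3, 5.4]
gripper_width: 0.0303
finger_force: 20.0
clk 30.0 pos [0.4355 0.3149 0.0638] w 0.0303 ff 20.0 q [-1.1   0.53  0.53  1.99 -0.4   0.72 -0.33]
shift units [-0.943  0.447 -0.341] turn units [ 0.    -0.001  0.003]
clk 32.12 pos [ 0.612  -0.0589  0.1994] w 0.0307 ff 20.0 q [-0.44  0.5   0.68  1.67 -0.34  1.09  0.34]
shift units [-0.008  0.008  0.324] turn units [-0.    -0.002  0.008]
red 2639 [283. 182.] top pts mid [ 0.6147 -0.0643  0.0086] med [ 0.6151 -0.0615  0.0058] ext [0.056 0.049 0.012]
red 343 [320. 189.] top pts mid [ 0.6457 -0.0626  0.0339] med [ 0.6456 -0.0612  0.0366] ext [0.008 0.042 0.01 ]
red 3602 [284. 275.] top pts mid [ 0.6116 -0.0533  0.2228] med [ 0.6113 -0.0529  0.2251] ext [0.031 0.019 0.011]
green 2829 [287. 112.] top pts mid [0.6157 0.0081 0.0938] med [0.6152 0.009  0.0957] ext [0.03  0.031 0.008]
green 332 [253. 113.] top pts mid [0.5837 0.008  0.0363] med [0.5837 0.0088 0.0365] ext [0.006 0.039 0.005]
green 354 [322. 112.] top pts mid [0.6454 0.0082 0.0364] med [0.6453 0.0082 0.0366] ext [0.007 0.039 0.004]
```

View pics/w9.png

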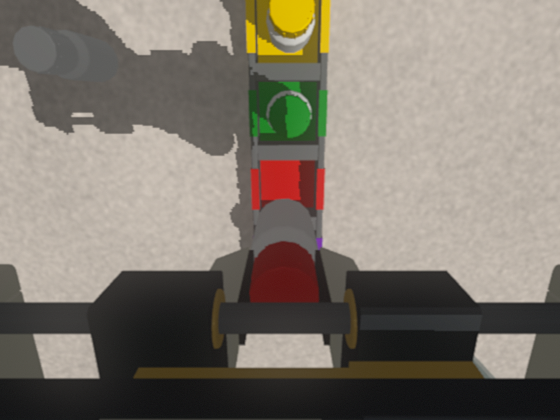

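Yellow (292,15) and green (288,113) stand upright in their wells. The red bottle hangs over the red well (283,182).

```bash
python3 -m inch '[[-0.008,0.008,0.07,0,0,0],[0,0,0.12,0,0,0],[0,0,0.09,0,0,0],[0,0,0.03,0,0,0],[0,0,0.01,0,0,0]]' >/dev/null
python3 -m inch '[[0,0,0.004,0,0,0],[0,0,0,0,0,0],[0,0,0,0,0,0]]'
python3 -m inch '[[0,0,0.001,0,0,0],[0,0,0,0,0,0]]'
```

```text
clock: 33.17
tool_pos: [0.6157, -0.0642, 0.0707]
ee_rot: [2.219, 2.223, 0.002]
ft_force: [0.2, -0.2, 0.2]
gripper_width: 0.0307
finger_force: 20.0
clock: 33.42
tool_pos: [0.6155, -0.0641, 0.0698]
ee_rot: [2.219, 2.223, 0.001]
ft_force: [0.4, -0.5, 1.3]
gripper_width: 0.0302
finger_force: 20.0
```

Touching down: a hair more, then release, lift and check.

```bash

python3 -m inch '[[0,0,0.001,0,0,0],[0,0,0,0,0,0]]'
python3 -m inch '[[0,0,0,0,0,0],[0,0,0,0,0,0],[0,0,0,0,0,0],[0,0,0,0,0,0],[0,0,0,0,0,0]]' -0.5 20
python3 -m inch '[[0,0,-0.02,0,0,0],[0,0,-0.07,0,0,0],[0,0,-0.1,0,0,0],[0,0,-0.1,0,0,0],[0,-0.05,-0.05,0,0,0]]' >/dev/null
python3 -m inch '[[0,-0.1,-0.05,0,0,0],[0,-0.12,0,0,0,0],[0,-0.1,0,0,0,0],[0,-0.05,0,0,0,0],[0,0,0,0,0,0]]'
python3 - <<'E'
from rig import vision;from h import *
for n in("top","scene"):
    d=vision.get_image(n);cv2.imwrite(f"pics/{n}1.png",d["image"]);P=world(d)
    if n=="scene":
        for c in HUE:blobs(d["image"],P,c,60)
cv2.imwrite("pics/s1c.png",cv2.resize(d["image"][100:310,160:440],None,fx=2.5,fy=2.5))
E
```

```text
clock: 33.67
tool_pos: [0.6155, -0.0642, 0.0698]
ee_rot: [2.219, 2.223, 0.001]
ft_force: [-1.8, 1.2, 7.0]
gripper_width: 0.0304
finger_force: 20.0
clock: 34.3
tool_pos: [0.6152, -0.0641, 0.0691]
ee_rot: [-2.219, -2.223, -0.0]
ft_force: [0.8, 0.2, 0.5]
gripper_width: 0.0684
finger_force: 0.0
clock: 35.55
tool_pos: [0.4462, -0.0644, 0.2257]
ee_rot: [-2.219, -2.223, -0.003]
ft_force: [1.4, 0.4, -0.3]
gripper_width: 0.0686
finger_force: 0.0
red 204 [237. 204.] top pts mid [ 0.6165 -0.0646  0.093 ] med [ 0.6169 -0.0626  0.0955] ext [0.03 0.03 0.01]
red 98 [229. 224.] top pts mid [ 0.646  -0.0616  0.0342] med [ 0.6477 -0.0601  0.036 ] ext [0.009 0.04  0.011]
yellow 225 [283. 237.] top pts mid [0.6166 0.0811 0.0936] med [0.6179 0.0814 0.0953] ext [0.031 0.03  0.011]
yellow 132 [272. 256.] top pts mid [0.6454 0.079  0.0341] med [0.6464 0.0797 0.0355] ext [0.009 0.041 0.011]
green 314 [113.  11.] top pts mid [ 0.3305 -0.9195  0.1626] med [ 0.3303 -0.9185  0.1624] ext [0.075 0.047 0.016]
green 160 [259. 220.] top pts mid [0.6171 0.0103 0.0935] med [0.6183 0.0117 0.0953] ext [0.028 0.028 0.01 ]
green 96 [250. 240.] top pts mid [0.6455 0.0083 0.0336] med [0.6471 0.0083 0.0359] ext [0.009 0.038 0.01 ]
purple 163 [217. 190.] top pts mid [ 0.6167 -0.129   0.0932] med [ 0.6178 -0.1277  0.0956] ext [0.028 0.03  0.01 ]
purple 85 [209. 209.] top pts mid [ 0.6468 -0.1321  0.0337] med [ 0.6482 -0.1294  0.0359] ext [0.009 0.042 0.011]
purple 164 [364. 213.] top pts mid [0.4344 0.1849 0.0877] med [0.4369 0.1848 0.0896] ext [0.029 0.027 0.011]
purple 2258 [324. 382.] top pts mid [0.8006 0.3306 0.0831] med [0.8024 0.332  0.084 ] ext [0.092 0.092 0.012]
```

View pics/s1c.png

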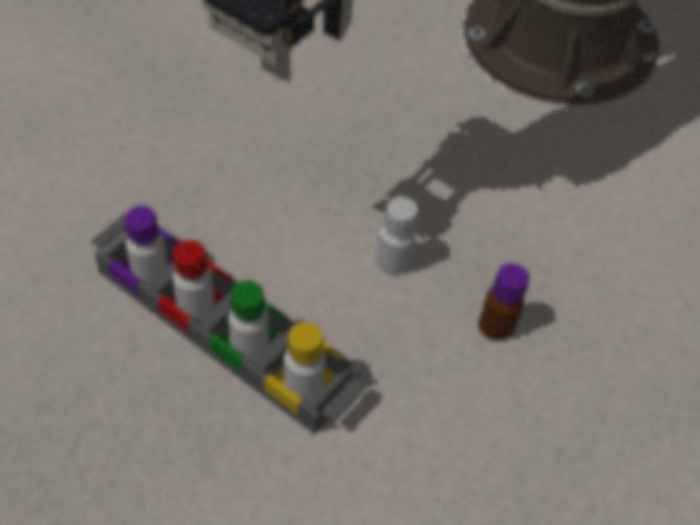

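All four bottles stand upright in the wells of their colour, with cap tops at 0.0955 m. In the enlarged view they are at purple (141,225), red (190,260), green (247,300) and yellow (306,343). The white bottle (397,235) and the brown one (503,300) are untouched, and the gripper is clear.

```bash
python3 -c "
from rig import workorder;print(workorder.job_done())"
```

```text
the job is handed in; nothing more can be done
None
```

All four bottles stand upright in the wells matching their caps, the two look-alikes were left where they were, and the job was handed in at about 36 s on the robot's clock; the verdict was not shown.

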